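# Release the child-safe catch of a cleaning box with a dowel

### The arm

A 6-joint arm with a two-finger parallel gripper is mounted at the origin on the work surface. World frame = base frame: x ahead of the robot, y to its left, z up, the work surface at z = 0. Lengths are in m, angles in degrees, forces in N, time in s.
With the tool pointing down it reaches from about 0.35 to 0.875 m from the base axis. Payload 4.2 kg.
Tool frame: the origin (TCP) lies on the centre line of the jaws, within the pads' length; the fingertips stand 22 mm ahead of it and the grasp point (between the pads) lies 3 mm ahead of it (r.tcp_to_tips is the distance from the TCP to the fingertips, in m); z points along the fingers, y is the line along which they close (so a half turn about z gives the same grasp; the last joint's range is limited). The gripper opens to 87 mm and grips with 3 to 60 N. Pads are 19 mm wide; open, the fingers measure 117 mm over their backs; the gripper's body (75 mm by 190 mm) begins 51 mm behind the grasp point.
Start: joints at [89.76, 22.042, 0.453, 0, -68.411, -14.817], TCP at [0.162, 0.604, 0.245] pointing down, gripper open.
Joint ranges: [-179.83, 179.83], [-69.29, 118.12], [-61.27, 80.66], [-181.25, 117.63], [-171.15, -9.14], [-177.46, 177.46]. Speed limits (degrees/s): [159.86, 159.86, 180, 180, 180, 180].

### API

Orientations are given as a 3x3 rotation matrix whose columns are the frame's x, y, z axes.
In Python, from station import r gives the robot as it stands.
- The arm moves only by the tool apply_moves, never from a script. Its argument "plan" is a list of rows, each an object with "grip": the opening, from 0 (shut) to 1 (fully open); "offset": the shift along the tool's x, y, z in cm, a list of three; "spin": the turn about the tool's z in rad. A call has 1 to 5 rows; each row is the pose to reach, as a shift and turn from the pose commanded when the call began, along the tool's axes at that moment; what a row does not reach only later rows make up. A row lasts 1/10 s, in which the tool goes at most 50 mm and 8.59 degrees, less where a joint would pass 70% of its speed; a pose out of reach is approached as far as the arm can. A call with a gripper value outside its range is refused whole. The fingers move at their own pace and stop on an object; the grip force is fixed at half the most. Time passes only in rows, so rows that repeat a pose let the fingers close. It gives the time, the measured TCP pose, the force, the opening and the grip force at its end, in the units of the state.
- r.sense(): the state, without advancing time (a new reading comes with each control period).
- r.capture(name): name is "scene" or "top"; returns a dict with "img" (400x640x3 uint8, blue, green, red), "depth" (400x640 float32, m along the optical axis (not along the pixel's ray), 0 where there is no reading), "mtx" (3x3 intrinsics, pixels), "R" (3x3) and "t" (3): a world point X has camera coordinates R X + t. Camera axes: x right, y down, z forward; pixel columns grow to the right and rows downward; lengths in m; the calibration is good to about 2 mm. A picture is of the moment at which its call begins.
- r.finish_job(): hands the job in; it is judged then, once.
The state is a dict: "time_s": time; "joints": joint angles; "joint_velocities": joint speeds; "effort": joint torques, N m; "tcp_pos": TCP position; "ee_rot": TCP orientation; "wrist_force": force on the tool from outside, world axes, zero at the start; "moment": the same for the moment, N m; "gripper_width": opening from 0.0 (shut) to 1.0 (fully open); "gripper_force": force on a finger pad.
Only numpy, scipy, OpenCV 4.12 (cv2) and the standard library are available. Lean on these libraries where they do the work, as an engineer would, in place of code of your own. Each camera call takes 0.05 s, during which the arm holds its last target. There are 200 camera calls.

### The job

The child-safe cleaning box is shut. Take the long plain wooden dowel out of the stand and push it down through the round hole in the box's top until the sprung catch below gives way and its front flap drops fully open. Then leave the dowel standing or leaning inside the ceramic pot, with the pot still upright.

Things in the scene. Friction and masses are not known exactly. Their poses are not given: they have to be found in the camera images.
- dowel_mid (a point): Middle of the long plain wooden dowel, 14 mm thick, 200 mm long, about 30 g; z runs along it, up. It stands loose in one of 3 sockets (35 mm deep, floor 10 mm up) of a fixed stand, 220 x 60 x 45 mm, long side within 15 deg of world x. The sockets 75 mm apart also hold a 70 mm peg and a 132 mm scrubber with 48 mm head. Grip it 20 to 70 mm below its top, fingers closing along y.
- hole (a point): Centre of the mouth of the round 34 mm hole in the 6 mm top of the fixed white plastic cleaning box (180 x 200 x 150 mm), level with the top face; z up, x from flap to back. 55 mm below lies the catch's flat plate, 46 mm square. It sinks up to 20 mm, springs back with 4 N rising to 8 N, and frees the flap at about 10 mm: push the dowel's lower end 67 to 74 mm below the mouth.
- flap (a joint): Angle of the white flap, 198 mm wide, 136 mm high, on the box's side away from the robot (turned up to 18 deg) (53 mm from the hole along its -x), hinged along its lower edge: 0 shut and upright, 1.5 rad fully open, almost flat outside. Held shut by the catch; once freed it falls open by itself in about 1 s and stays open.
- pot: White round ceramic pot standing free on the table, 100 mm across its open mouth, 120 mm high, two small black side handles, wall and floor about 5 mm, about 0.7 kg; origin at the centre of its underside, z up. It and the stick stand are on either side of the box, either way round.
There are look-alikes about, which are no part of the job. What is shaped like the pot but blue, green or pink is not meant.

How it is judged (in metres and radians):
On the way, in this order (a step that is already met when the one before it is completed fails the run):
1. the dowel's lower end is through the hole and has pushed the catch down (5 mm or more) (z of dowel_mid in the frame of hole below 0.04 m and horizontal distance between dowel_mid and hole below 0.045 m).
2. the flap has dropped open (beyond 1.2 rad) (value of joint flap above 1.2 rad), for 0.1 s.
At the end, for the whole second after the job is handed in: The flap is open beyond 1.2 rad and still; the dowel stands or leans inside the pot (its middle within 60 mm of the pot's axis and 50 to 135 mm above the pot's underside); the pot stands upright on the table (within 8 degrees), at rest (value of joint flap above 1.2 rad and horizontal distance between dowel_mid and pot below 0.06 m and z of dowel_mid in the frame of pot between 0.05 and 0.135 m and angle between pot's own z axis and vertical below 0.15 rad and height (world z) of pot below 0.02 m and linear speed of pot below 0.05 m/s and velocity of joint flap below 0.2 rad/s); the robot touches nothing.
It fails at once if the pot is tipped beyond 25 degrees (angle between pot's own z axis and vertical above 0.44 rad).
It also fails if it takes over 58 s, if anything falls off the work surface, if the arm or the gripper's body presses on something with over 40 N, if the wrist force passes 120 N, or if a joint passes its speed limit or range.

## Working session

There is one attempt and no reset: what is moved stays moved. The work goes in short steps, Python scripts to look and compute and a tool call to move; the robot and the scene stay as the last step left them, time stands still between calls to the robot, and variables do not carry over. Pictures are saved under pics/ and viewed, at most 10 in all, crops included, and the job is handed in when it is done.

Besides the shell and the picture viewer there is one more tool, called after "Call:" as name([rows], argument=value, ...), one row to a line, values as JSON. apply_moves: Moves the arm, as the interface text tells. Its arguments: {"type":"object","properties":{"plan":{"type":"array"}},"required":["plan"]}

```bash
mkdir -p pics; ls
python3 - <<'E'
from station import r
import cv2,numpy as np
for n in("scene","top"):
    c=r.capture(n); cv2.imwrite(f"pics/{n}0.png",c["img"]); np.savez(f"{n}0.npz",**c); print(n,c["mtx"].round(1).tolist(),(-c["R"].T@c["t"]).round(3),c["R"].round(2).tolist())
s=r.sense(); print(s["tcp_pos"],s["ee_rot"],s["time_s"],s["gripper_width"],r.tcp_to_tips)
E
```

```text
pics
scene [[493.4, 0.0, 324.0], [0.0, 493.4, 201.4], [0.0, 0.0, 1.0]] [1.151 0.306 1.098] [[-0.51, 0.86, -0.01], [0.69, 0.41, -0.6], [-0.51, -0.31, -0.8]]
top [[504.1, 0.0, 318.4], [0.0, 504.1, 200.8], [0.0, 0.0, 1.0]] [ 0.371 -0.069  1.601] [[-0.03, -1.0, -0.0], [-0.99, 0.03, -0.13], [0.13, 0.0, -0.99]]
[0.16222937 0.60306087 0.24357729] [[ 9.65622585e-01 -2.59947793e-01 -4.09769542e-04]
 [-2.59948094e-01 -9.65620652e-01 -1.93501683e-03]
 [ 1.07321423e-04  1.97501477e-03 -9.99998044e-01]] 0.1 0.9995627553294334 0.022
```

View pics/scene0.png

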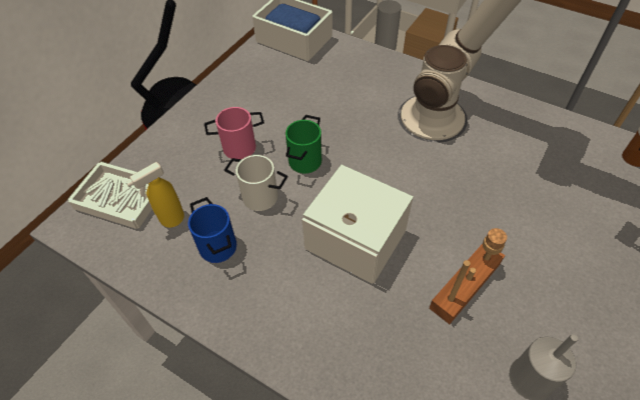

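View pics/top0.png

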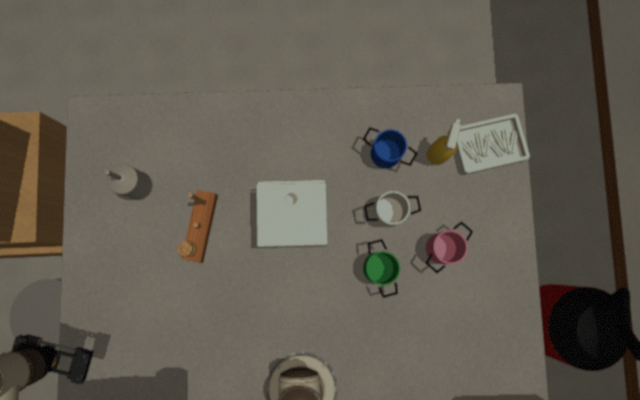

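Scene: stand with sticks at (468,285), box hole at (349,218), white pot at (257,183). Top view: stand (197,227), hole (291,199), white pot (393,209). I'll zoom in on stand and hole.

```bash
cat > h.py <<'E'
import numpy as np,cv2
def load(n): return dict(np.load(n+".npz"))
def pts(c,uv):  # pixels -> world via depth
    uv=np.atleast_2d(uv); d=c["depth"][uv[:,1].astype(int),uv[:,0].astype(int)]
    p=np.c_[uv,np.ones(len(uv))]@np.linalg.inv(c["mtx"]).T*d[:,None]
    return (p-c["t"])@c["R"]
def ray(c,uv,z): # pixel -> world at height z
    o=-c["R"].T@c["t"]; d=c["R"].T@np.linalg.inv(c["mtx"])@[uv[0],uv[1],1.]
    return o+d*(z-o[2])/d[2]
def tri(c1,p1,c2,p2):
    P=[c["mtx"]@np.c_[c["R"],c["t"]] for c in(c1,c2)]
    X=cv2.triangulatePoints(P[0],P[1],np.float64(p1).reshape(2,1),np.float64(p2).reshape(2,1)); return (X[:3]/X[3]).ravel()
E
python3 - <<'E'
from h import *
s=load("scene0");t=load("top0")
a=cv2.resize(s["img"][220:330,420:520],None,fx=5,fy=5,interpolation=cv2.INTER_CUBIC)
b=cv2.resize(t["img"][180:270,170:230],None,fx=6,fy=6,interpolation=cv2.INTER_CUBIC)
b=b[:a.shape[0]];o=np.zeros((550,a.shape[1]+b.shape[1]-60,3),np.uint8);o[:a.shape[0],:a.shape[1]]=a;o[:b.shape[0],a.shape[1]:]=b[:,:300]
cv2.imwrite("pics/crop1.png",o)
for n,c in(("s",s),("t",t)):
    v,u=np.mgrid[0:400,0:640];uv=np.c_[u.ravel(),v.ravel()];P=pts(c,uv).reshape(400,640,3);D=c["depth"]>0
    hsv=cv2.cvtColor(c["img"],cv2.COLOR_BGR2HSV)
    m=D&(abs(P[...,2]-.15)<.012)&(P[...,0]>.3)&(abs(P[...,1])<.3)&(hsv[...,1]<60)
    k,l,st,ce=cv2.connectedComponentsWithStats(m.astype(np.uint8)); i=1+st[1:,4].argmax(); m=(l==i)
    print(n,"boxtop",st[i],np.median(P[m],0).round(3))
    rc=cv2.minAreaRect(P[m][:,:2].astype(np.float32));print(rc)
    bo=m.astype(np.uint8)
    cs,h=cv2.findContours(bo,cv2.RETR_CCOMP,cv2.CHAIN_APPROX_NONE)
    for q,hh in zip(cs,h[0]):
        if hh[3]>=0 and len(q)>10: e=cv2.fitEllipse(q);print("hole",e,ray(c,e[0],.15).round(4))
    m=D&(abs(P[...,2]-.045)<.006)&(P[...,1]>.15)&(P[...,1]<.45)&(hsv[...,1]>120)&(P[...,0]>.3)
    print("stand",m.sum(),cv2.minAreaRect(P[m][:,:2].astype(np.float32)))
    m=D&(P[...,2]>.06)&(P[...,1]>.18)&(P[...,1]<.45)&(P[...,0]>.3)&(P[...,0]<.8)
    k,l,st,ce=cv2.connectedComponentsWithStats(m.astype(np.uint8))
    for i in range(1,k):
        if st[i,4]>8:
            w=P[l==i];print("stick",st[i],w[w[:,2].argmax()].round(3),np.median(w,0).round(3))
    m=D&(abs(P[...,2]-.12)<.006)&(P[...,1]<-.15)&(P[...,1]>-.6)&(P[...,0]>.3)&(hsv[...,1]<60)
    k,l,st,ce=cv2.connectedComponentsWithStats(m.astype(np.uint8))
    for i in range(1,k):
        if st[i,4]>30: w=P[l==i];print("pot?",st[i],cv2.minEnclosingCircle(w[:,:2].astype(np.float32)))
E
```

```text
s boxtop [ 302  165  112   92 5430] [0.529 0.018 0.148]
((0.5246186852455139, 0.011523663997650146), (0.20202532410621643, 0.1928355097770691), 89.71086120605469)
hole ((340.1905517578125, 234.73435974121094), (3.24948787689209, 93.28378295898438), 116.44449615478516) [0.6163 0.0156 0.15  ]
hole ((349.3415832519531, 219.07415771484375), (11.95761775970459, 15.050691604614258), 101.85603332519531) [0.568  0.0124 0.15  ]
stand 1628 ((0.5038487911224365, 0.3067386746406555), (0.06074989587068558, 0.2216186374425888), 77.36426544189453)
stick [483 228  25  29 504] [0.431 0.319 0.145] [0.442 0.323 0.136]
stick [450 260  21  38 262] [0.576 0.286 0.211] [0.582 0.291 0.151]
stick [468 268   8   9  48] [0.508 0.304 0.082] [0.507 0.307 0.076]
pot? [236 155  39  31 221] ((0.5344182252883911, -0.2872422933578491), 0.05265425890684128)
t boxtop [ 257  180   70   66 4349] [0.521 0.011 0.15 ]
((0.5255729556083679, 0.011228963732719421), (0.2005082070827484, 0.1898300051689148), 89.72486877441406)
hole ((291.1102294921875, 198.20555114746094), (12.236016273498535, 12.483838081359863), 50.156982421875) [0.5655 0.0107 0.15  ]
stand 997 ((0.5030108094215393, 0.30547234416007996), (0.060548536479473114, 0.21699346601963043), 77.58714294433594)
stick [188 192  17  12  83] [0.571 0.29  0.217] [0.574 0.285 0.163]
stick [193 223   7   4  23] [0.498 0.306 0.086] [0.504 0.304 0.079]
stick [177 241  20  16 252] [0.433 0.306 0.152] [0.431 0.317 0.141]
pot? [376 191  34  34 177] ((0.5340757369995117, -0.2877178490161896), 0.050188735127449036)
```

View pics/crop1.png

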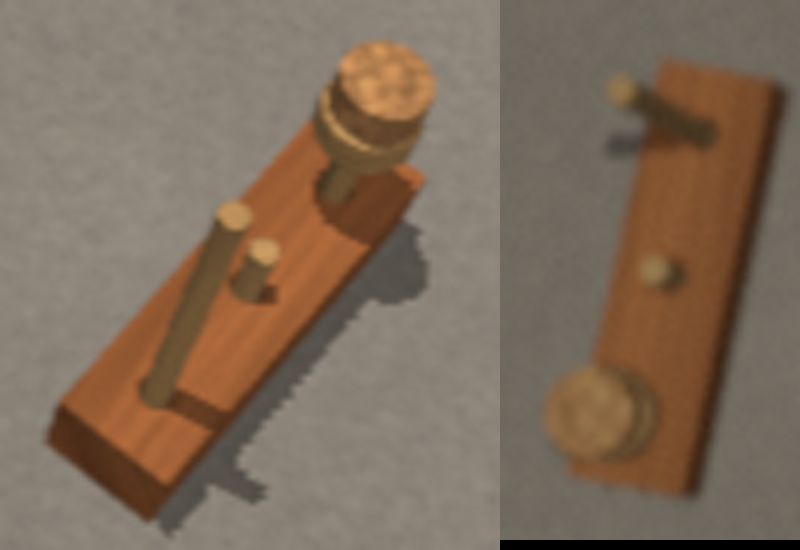

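The crop confirms the dowel at the far end of the stand (top at scene (466.6,263.2), top view (190.3,195.3)), the peg in the middle and the scrubber nearest the robot.

```bash
cat >> h.py <<'E'
def to(target):
    from station import r
    s=r.sense(); return (s["ee_rot"].T@(np.array(target)-s["tcp_pos"])*100).round(2)
E
python3 - <<'E'
from h import *
s=load("scene0");t=load("top0")
print(tri(s,(466.6,263.2),t,(190.3,195.3)).round(4), ray(s,(466.6,263.2),.21),ray(t,(190.3,195.3),.21))
print("base",ray(s,(451.4,299),.045).round(4))
print(to([.575,.29,.26]),to([.575,.29,.17]))
E
```

```text
[0.5748 0.2901 0.2035] [0.5788691  0.29052382 0.21      ] [0.57398334 0.2880907  0.21      ]
base [0.5792 0.292  0.045 ]
[48.  19.5 -1.6] [48.   19.49  7.4 ]
```

Call:
apply_moves([
  {"grip": 1, "offset": [0, 0, -3], "spin": 0},
  {"grip": 1, "offset": [4, 1.6, -3], "spin": 0},
  {"grip": 1, "offset": [8.5, 3.4, -3], "spin": 0},
  {"grip": 1, "offset": [13, 5.2, -3], "spin": 0},
  {"grip": 1, "offset": [17.5, 7, -3], "spin": 0},
])

```text
time_s: 0.6
tcp_pos: [0.314, 0.489, 0.2741]
ee_rot: [[0.966, -0.259, -0.0], [-0.259, -0.966, -0.001], [-0.0, 0.001, -1.0]]
wrist_force: [1.0, 1.1, 0.1]
gripper_width: 1.004
gripper_force: 0.0
```

Call:
apply_moves([
  {"grip": 1, "offset": [4.5, 1.8, 0], "spin": 0},
  {"grip": 1, "offset": [9, 3.6, 0], "spin": 0},
  {"grip": 1, "offset": [13.5, 5.4, 0], "spin": 0},
  {"grip": 1, "offset": [18, 7.2, 0], "spin": 0},
  {"grip": 1, "offset": [22.5, 9, 0], "spin": 0},
])

```text
time_s: 1.1
tcp_pos: [0.5082, 0.3436, 0.2741]
ee_rot: [[0.966, -0.26, -0.001], [-0.26, -0.966, -0.0], [-0.001, 0.001, -1.0]]
wrist_force: [-0.1, 1.1, 0.8]
gripper_width: 1.0
gripper_force: 0.0
```

```bash
python3 -c "
from h import *;print(to([.577,.290,.27]),to([.577,.29,.17]));from station import r;s=r.sense();print(s['tcp_pos'],s['ee_rot'].round(3).tolist(),s['time_s'])"
```

```text
[8.04 3.38 0.41] [ 8.05  3.38 10.41]
[0.50815137 0.34356592 0.27414016] [[0.966, -0.26, -0.001], [-0.26, -0.966, -0.0], [-0.001, 0.001, -1.0]] 1.1
```

Call:
apply_moves([
  {"grip": 1, "offset": [4, 1.7, 0], "spin": 0},
  {"grip": 1, "offset": [8, 3.4, 0], "spin": 0},
  {"grip": 1, "offset": [8, 3.4, 0], "spin": 0},
])

```text
time_s: 1.4
tcp_pos: [0.5784, 0.2879, 0.273]
ee_rot: [[0.964, -0.266, -0.001], [-0.266, -0.964, -0.002], [-0.001, 0.002, -1.0]]
wrist_force: [-1.1, 0.3, -0.5]
gripper_width: 1.001
gripper_force: 0.0
```

Run:
```python
from h import *
from station import r
print(r.sense()["tcp_pos"],to([.577,.29,.17]))
for n in("scene","top"):
    c=r.capture(n); np.savez(n+"1.npz",**c)
    if n=="scene": cv2.imwrite("pics/pre.png",cv2.resize(c["img"][170:340,380:580],None,fx=3,fy=3))
```

```text
[0.57837508 0.28791881 0.27304473] [-0.18 -0.19 10.3 ]
```

View pics/pre.png

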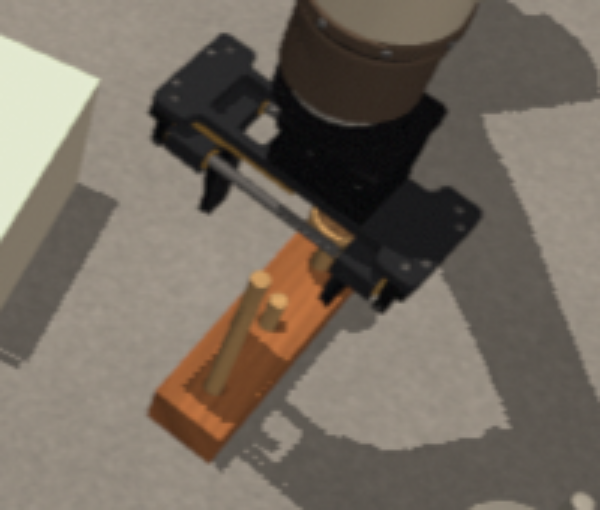

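Call:
apply_moves([
  {"grip": 1, "offset": [-0.2, -0.2, 3], "spin": 0},
  {"grip": 1, "offset": [-0.2, -0.2, 6], "spin": 0},
  {"grip": 1, "offset": [-0.2, -0.2, 8.5], "spin": 0},
  {"grip": 1, "offset": [-0.2, -0.2, 9.9], "spin": 0},
  {"grip": 0.6, "offset": [-0.2, -0.2, 9.9], "spin": 0},
])

```text
time_s: 2.0
tcp_pos: [0.5723, 0.2942, 0.1734]
ee_rot: [[0.966, -0.258, -0.004], [-0.258, -0.966, -0.003], [-0.003, 0.004, -1.0]]
wrist_force: [0.0, 0.2, 1.0]
gripper_width: 0.963
gripper_force: 0.0
```

Call:
apply_moves([
  {"grip": 0.1, "offset": [0, 0, 0], "spin": 0},
  {"grip": 0.1, "offset": [0, 0, 0], "spin": 0},
  {"grip": 0, "offset": [0, 0, 0], "spin": 0},
  {"grip": 0, "offset": [0, 0, 0], "spin": 0},
  {"grip": 0, "offset": [0, 0, 0], "spin": 0},
])

```text
time_s: 2.5
tcp_pos: [0.5742, 0.294, 0.1761]
ee_rot: [[0.966, -0.26, 0.001], [-0.26, -0.966, 0.001], [0.001, -0.001, -1.0]]
wrist_force: [0.2, -1.3, 0.8]
gripper_width: 0.538
gripper_force: 0.0
```

Call:
apply_moves([
  {"grip": 0.4, "offset": [0.3, 0.3, 0.3], "spin": 0},
  {"grip": 0, "offset": [0.3, 0.3, 0.3], "spin": 0},
  {"grip": 0, "offset": [0.3, 0.3, 0.3], "spin": 0},
  {"grip": 0, "offset": [0.3, 0.3, 0.3], "spin": 0},
  {"grip": 0, "offset": [0.3, 0.3, 0.3], "spin": 0},
])

```text
time_s: 3.0
tcp_pos: [0.5762, 0.2903, 0.1725]
ee_rot: [[0.966, -0.26, -0.0], [-0.26, -0.966, -0.0], [0.0, 0.0, -1.0]]
wrist_force: [-0.2, 0.5, -0.5]
gripper_width: 0.157
gripper_force: 30.0
```

Call:
apply_moves([
  {"grip": 0, "offset": [0, 0, 0], "spin": 0},
  {"grip": 0, "offset": [0, 0, 0], "spin": 0},
  {"grip": 0, "offset": [0, 0, 0], "spin": 0},
  {"grip": 0, "offset": [0, 0, 0], "spin": 0},
  {"grip": 0, "offset": [0, 0, 0], "spin": 0},
])

```text
time_s: 3.5
tcp_pos: [0.5761, 0.2903, 0.1725]
ee_rot: [[0.966, -0.26, -0.0], [-0.26, -0.966, -0.0], [-0.0, 0.0, -1.0]]
wrist_force: [0.1, -0.3, 0.7]
gripper_width: 0.153
gripper_force: 30.0
```

Call:
apply_moves([
  {"grip": 0, "offset": [0, 0, -1.5], "spin": 0},
  {"grip": 0, "offset": [0, 0, -5], "spin": 0},
  {"grip": 0, "offset": [0, 0, -9], "spin": 0},
  {"grip": 0, "offset": [0, 0, -13.5], "spin": 0},
  {"grip": 0, "offset": [0, 0, -18], "spin": 0},
])

```text
time_s: 4.0
tcp_pos: [0.5758, 0.29, 0.3542]
ee_rot: [[0.966, -0.26, -0.0], [-0.26, -0.966, -0.0], [-0.0, 0.0, -1.0]]
wrist_force: [0.9, -0.2, -0.0]
gripper_width: 0.154
gripper_force: 30.0
```

Run:
```python
from h import *
from station import r
print(r.sense()["tcp_pos"],to([.566,.011,.3525]))
```

```text
[0.57583514 0.29000714 0.35424591] [ 6.3  27.2   0.18]
```

Dowel held; carry it to above the hole.

Call:
apply_moves([
  {"grip": 0, "offset": [0.6, 2.6, 0], "spin": 0},
  {"grip": 0, "offset": [1.6, 6.8, 0], "spin": 0},
  {"grip": 0, "offset": [2.6, 11.2, 0], "spin": 0},
  {"grip": 0, "offset": [3.6, 15.5, 0], "spin": 0},
  {"grip": 0, "offset": [4.6, 19.8, 0], "spin": 0},
])

```text
time_s: 4.5
tcp_pos: [0.5687, 0.0855, 0.3527]
ee_rot: [[0.966, -0.259, 0.0], [-0.259, -0.966, 0.0], [0.0, -0.0, -1.0]]
wrist_force: [1.7, -0.1, 0.7]
gripper_width: 0.154
gripper_force: 30.0
```

Call:
apply_moves([
  {"grip": 0, "offset": [0.8, 3.7, 0], "spin": 0},
  {"grip": 0, "offset": [1.5, 6.4, 0], "spin": 0},
  {"grip": 0, "offset": [1.7, 7.4, 0], "spin": 0},
  {"grip": 0, "offset": [1.7, 7.4, 0], "spin": 0},
  {"grip": 0, "offset": [1.7, 7.4, 0], "spin": 0},
])

```text
time_s: 5.0
tcp_pos: [0.5664, 0.0119, 0.3525]
ee_rot: [[0.966, -0.259, 0.0], [-0.259, -0.966, 0.0], [-0.0, -0.0, -1.0]]
wrist_force: [0.7, -0.2, -0.8]
gripper_width: 0.153
gripper_force: 30.0
```

Call:
apply_moves([
  {"grip": 0, "offset": [0, 0, 0], "spin": 0},
  {"grip": 0, "offset": [0, 0, 0], "spin": 0},
  {"grip": 0, "offset": [0, 0, 0], "spin": 0},
  {"grip": 0, "offset": [0, 0, 0], "spin": 0},
])

```text
time_s: 5.4
tcp_pos: [0.5664, 0.0118, 0.3525]
ee_rot: [[0.966, -0.259, -0.0], [-0.259, -0.966, -0.0], [-0.0, 0.0, -1.0]]
wrist_force: [-0.6, -0.5, -0.5]
gripper_width: 0.157
gripper_force: 30.0
```

Run:
```python
from h import *
from station import r
p=r.sense()["tcp_pos"];print(p,to([.566,.011,.35]))
c=r.capture("scene");np.savez("scene2.npz",**c)
q=lambda X:(lambda v:(v[:2]/v[2]).round(1))(c["mtx"]@(c["R"]@X+c["t"]))
print("bottom expected px",q(p-[0,0,.1625]),"hole px",q([.566,.011,.15]))
cv2.imwrite("pics/over.png",cv2.resize(c["img"][120:270,270:430],None,fx=4,fy=4,interpolation=cv2.INTER_CUBIC))
```

```text
[0.56639418 0.01180062 0.3524667 ] [-0.02  0.09  0.25]
bottom expected px [350.  208.5] hole px [349.2 218.2]
```

View pics/over.png

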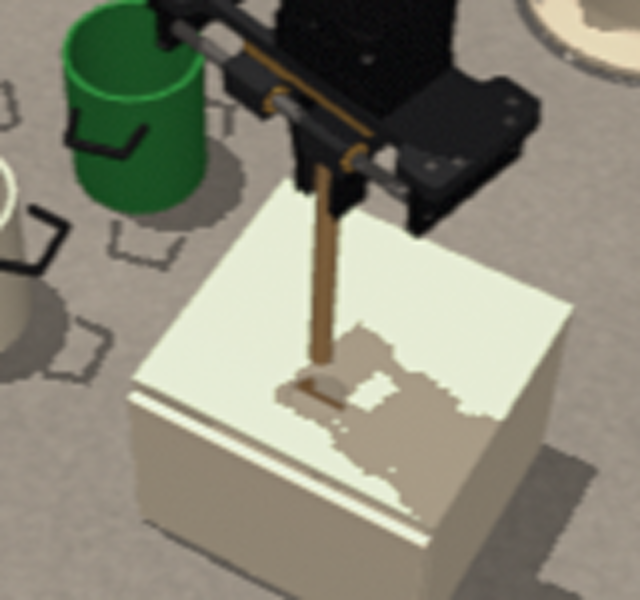

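Dowel tip at crop (321,362) sits right above the hole (expected pixel matches). Lower it.

Call:
apply_moves([
  {"grip": 0, "offset": [0, 0.1, 2], "spin": 0},
  {"grip": 0, "offset": [0, 0.1, 4], "spin": 0},
  {"grip": 0, "offset": [0, 0.1, 5.5], "spin": 0},
  {"grip": 0, "offset": [0, 0.1, 7], "spin": 0},
  {"grip": 0, "offset": [0, 0.1, 8.5], "spin": 0},
])

```text
time_s: 5.95
tcp_pos: [0.5661, 0.0103, 0.267]
ee_rot: [[0.966, -0.26, 0.0], [-0.26, -0.966, -0.0], [0.0, 0.0, -1.0]]
wrist_force: [0.2, -0.1, -0.2]
gripper_width: 0.152
gripper_force: 30.0
```

Call:
apply_moves([
  {"grip": 0, "offset": [0, 0, 0.5], "spin": 0},
  {"grip": 0, "offset": [0, 0, 1], "spin": 0},
  {"grip": 0, "offset": [0, 0, 1.5], "spin": 0},
  {"grip": 0, "offset": [0, 0, 1.5], "spin": 0},
  {"grip": 0, "offset": [0, 0, 1.5], "spin": 0},
])

```text
time_s: 6.45
tcp_pos: [0.5664, 0.0102, 0.2536]
ee_rot: [[0.966, -0.26, 0.001], [-0.26, -0.966, -0.0], [0.001, -0.0, -1.0]]
wrist_force: [-1.2, 0.3, 3.9]
gripper_width: 0.154
gripper_force: 30.0
```

Call:
apply_moves([
  {"grip": 0, "offset": [0, 0, 0.5], "spin": 0},
  {"grip": 0, "offset": [0, 0, 1], "spin": 0},
  {"grip": 0, "offset": [0, 0, 1.2], "spin": 0},
  {"grip": 0, "offset": [0, 0, 1.2], "spin": 0},
  {"grip": 0, "offset": [0, 0, 1.2], "spin": 0},
])

```text
time_s: 6.95
tcp_pos: [0.5666, 0.0102, 0.2421]
ee_rot: [[0.966, -0.259, 0.002], [-0.259, -0.966, -0.0], [0.002, -0.0, -1.0]]
wrist_force: [-1.7, -0.4, 6.6]
gripper_width: 0.152
gripper_force: 30.0
```

Call:
apply_moves([
  {"grip": 0, "offset": [0, 0, 0], "spin": 0},
  {"grip": 0, "offset": [0, 0, 0], "spin": 0},
  {"grip": 0, "offset": [0, 0, 0], "spin": 0},
  {"grip": 0, "offset": [0, 0, 0], "spin": 0},
  {"grip": 0, "offset": [0, 0, 0], "spin": 0},
])

```text
time_s: 7.45
tcp_pos: [0.5665, 0.0102, 0.2422]
ee_rot: [[0.966, -0.259, 0.002], [-0.259, -0.966, -0.0], [0.002, -0.0, -1.0]]
wrist_force: [-1.4, 0.7, 6.6]
gripper_width: 0.152
gripper_force: 30.0
```

Call:
apply_moves([
  {"grip": 0, "offset": [0, 0, 0], "spin": 0},
  {"grip": 0, "offset": [0, 0, 0], "spin": 0},
  {"grip": 0, "offset": [0, 0, 0], "spin": 0},
  {"grip": 0, "offset": [0, 0, 0], "spin": 0},
  {"grip": 0, "offset": [0, 0, 0], "spin": 0},
])

```text
time_s: 7.95
tcp_pos: [0.5666, 0.0102, 0.2422]
ee_rot: [[0.966, -0.259, 0.002], [-0.259, -0.966, -0.0], [0.002, -0.0, -1.0]]
wrist_force: [-1.7, 0.6, 6.4]
gripper_width: 0.153
gripper_force: 30.0
```

Run:
```python
from h import *
from station import r
c=r.capture("scene")
cv2.imwrite("pics/push.png",cv2.resize(c["img"][120:320,220:460],None,fx=3,fy=3,interpolation=cv2.INTER_CUBIC))
```

```text
(no output)
```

View pics/push.png

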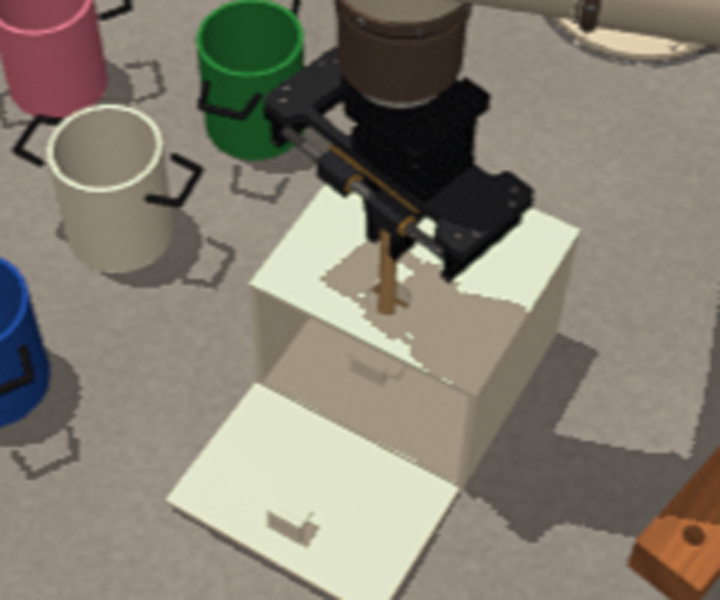

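Flap lies open (crop (315,490)). Withdraw and carry to the white pot.

Call:
apply_moves([
  {"grip": 0, "offset": [0, 0, -2], "spin": 0},
  {"grip": 0, "offset": [0, 0, -4.5], "spin": 0},
  {"grip": 0, "offset": [0, 0, -7.5], "spin": 0},
  {"grip": 0, "offset": [0, 0, -10], "spin": 0},
  {"grip": 0, "offset": [0, 0, -11.5], "spin": 0},
])

```text
time_s: 8.5
tcp_pos: [0.5667, 0.0104, 0.3577]
ee_rot: [[0.966, -0.26, 0.004], [-0.26, -0.966, 0.001], [0.003, -0.002, -1.0]]
wrist_force: [0.4, -0.0, 0.1]
gripper_width: 0.156
gripper_force: 30.0
```

Run:
```python
from h import *
from station import r
print(r.sense()["tcp_pos"],to([.534,-.2875,.353]))
```

```text
[0.56670021 0.01043263 0.35771218] [ 4.58 29.62  0.43]
```

Call:
apply_moves([
  {"grip": 0, "offset": [0.4, 2.6, 0], "spin": 0},
  {"grip": 0, "offset": [1, 6.8, 0], "spin": 0},
  {"grip": 0, "offset": [1.7, 11.2, 0], "spin": 0},
  {"grip": 0, "offset": [2.4, 15.5, 0], "spin": 0},
  {"grip": 0, "offset": [3.1, 19.8, 0], "spin": 0},
])

```text
time_s: 9.0
tcp_pos: [0.5443, -0.1903, 0.3553]
ee_rot: [[0.966, -0.259, 0.001], [-0.259, -0.966, 0.001], [0.0, -0.001, -1.0]]
wrist_force: [1.4, 0.3, -0.5]
gripper_width: 0.152
gripper_force: 30.0
```

Call:
apply_moves([
  {"grip": 0, "offset": [0.7, 4.2, 0], "spin": 0},
  {"grip": 0, "offset": [1.2, 7.8, 0], "spin": 0},
  {"grip": 0, "offset": [1.5, 9.8, 0.2], "spin": 0},
  {"grip": 0, "offset": [1.5, 9.8, 0.2], "spin": 0},
  {"grip": 0, "offset": [1.5, 9.8, 0.2], "spin": 0},
])

```text
time_s: 9.5
tcp_pos: [0.5335, -0.2877, 0.3529]
ee_rot: [[0.965, -0.261, -0.001], [-0.261, -0.965, 0.001], [-0.001, -0.001, -1.0]]
wrist_force: [-0.0, 0.4, -0.3]
gripper_width: 0.153
gripper_force: 30.0
```

Run:
```python
from h import *
from station import r
p=r.sense()["tcp_pos"];print(p,to([.534,-.2875,.175]))
c=r.capture("scene")
cv2.imwrite("pics/pot.png",cv2.resize(c["img"][80:240,180:360],None,fx=3,fy=3,interpolation=cv2.INTER_CUBIC))
```

```text
[ 0.5335252  -0.28768187  0.3528609 ] [ 0.05 -0.02 17.79]
```

View pics/pot.png

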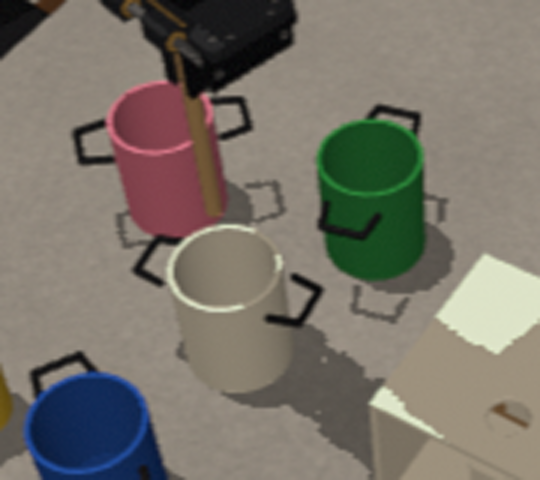

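Dowel tip (213,212) hangs vertically over the mouth of the white pot (227,268 rim centre). Lower it.

Call:
apply_moves([
  {"grip": 0, "offset": [0, 0, 2.5], "spin": 0},
  {"grip": 0, "offset": [0, 0, 5.5], "spin": 0},
  {"grip": 0, "offset": [0, 0, 8.5], "spin": 0},
  {"grip": 0, "offset": [0, 0, 11.5], "spin": 0},
  {"grip": 0, "offset": [0, 0, 14.5], "spin": 0},
])

```text
time_s: 10.05
tcp_pos: [0.5341, -0.2861, 0.2079]
ee_rot: [[0.966, -0.258, 0.001], [-0.258, -0.966, -0.0], [0.001, -0.0, -1.0]]
wrist_force: [1.0, -0.6, -1.0]
gripper_width: 0.155
gripper_force: 30.0
```

Call:
apply_moves([
  {"grip": 0, "offset": [0, 0, 1.5], "spin": 0},
  {"grip": 0, "offset": [0, 0, 2.5], "spin": 0},
  {"grip": 0, "offset": [0, 0, 3.2], "spin": 0},
  {"grip": 0, "offset": [0, 0, 3.4], "spin": 0},
  {"grip": 0, "offset": [0, 0, 3.4], "spin": 0},
])

```text
time_s: 10.55
tcp_pos: [0.5341, -0.2874, 0.1751]
ee_rot: [[0.966, -0.259, 0.001], [-0.259, -0.966, -0.0], [0.001, 0.0, -1.0]]
wrist_force: [-0.1, 0.6, -0.4]
gripper_width: 0.153
gripper_force: 30.0
```

Release with a small opening first, then wide.

Call:
apply_moves([
  {"grip": 0.3, "offset": [0, 0, 0.3], "spin": 0},
  {"grip": 0.35, "offset": [0, 0, 0.3], "spin": 0},
  {"grip": 0.5, "offset": [0, 0, 0.3], "spin": 0},
  {"grip": 0.7, "offset": [0, 0, 0.3], "spin": 0},
  {"grip": 0.7, "offset": [0, 0, 0.3], "spin": 0},
])

```text
time_s: 11.05
tcp_pos: [0.5337, -0.2876, 0.1718]
ee_rot: [[0.966, -0.26, 0.0], [-0.26, -0.966, -0.0], [0.0, 0.0, -1.0]]
wrist_force: [-0.1, -0.8, -0.4]
gripper_width: 0.522
gripper_force: 0.0
```

Call:
apply_moves([
  {"grip": 1, "offset": [0, 0, 0], "spin": 0},
  {"grip": 1, "offset": [0, 0, 0], "spin": 0},
  {"grip": 1, "offset": [0, 0, 0], "spin": 0},
  {"grip": 1, "offset": [0, 0, 0], "spin": 0},
  {"grip": 1, "offset": [0, 0, 0], "spin": 0},
])

```text
time_s: 11.55
tcp_pos: [0.5336, -0.2875, 0.1715]
ee_rot: [[0.966, -0.26, -0.0], [-0.26, -0.966, -0.0], [-0.0, 0.0, -1.0]]
wrist_force: [-0.3, 0.4, 0.7]
gripper_width: 0.954
gripper_force: 0.0
```

Call:
apply_moves([
  {"grip": 1, "offset": [0, 0, -1], "spin": 0},
  {"grip": 1, "offset": [0, 0, -3], "spin": 0},
  {"grip": 1, "offset": [0, 0, -6], "spin": 0},
  {"grip": 1, "offset": [0, 0, -10], "spin": 0},
  {"grip": 1, "offset": [0, 0, -14], "spin": 0},
])

```text
time_s: 12.05
tcp_pos: [0.5333, -0.2875, 0.3137]
ee_rot: [[0.966, -0.26, 0.0], [-0.26, -0.966, -0.0], [0.0, 0.0, -1.0]]
wrist_force: [0.8, 0.1, -0.1]
gripper_width: 1.003
gripper_force: 0.0
```

Call:
apply_moves([
  {"grip": 1, "offset": [0, 0, -4], "spin": 0},
  {"grip": 1, "offset": [0, 0, -4], "spin": 0},
  {"grip": 1, "offset": [0, 0, -4], "spin": 0},
  {"grip": 1, "offset": [0, 0, -4], "spin": 0},
  {"grip": 1, "offset": [0, 0, -4], "spin": 0},
])

```text
time_s: 12.55
tcp_pos: [0.5331, -0.2873, 0.3501]
ee_rot: [[0.966, -0.26, -0.003], [-0.26, -0.966, 0.001], [-0.003, -0.0, -1.0]]
wrist_force: [0.6, -0.3, 0.2]
gripper_width: 1.0
gripper_force: 0.0
```

Run:
```python
from h import *
from station import r
c=r.capture("scene");t=r.capture("top")
cv2.imwrite("pics/end.png",np.vstack([cv2.resize(c["img"][80:300,180:420],None,fx=1.8,fy=1.8),cv2.resize(t["img"][140:240,250:430],(432,180))]))
```

```text
(no output)
```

View pics/end.png

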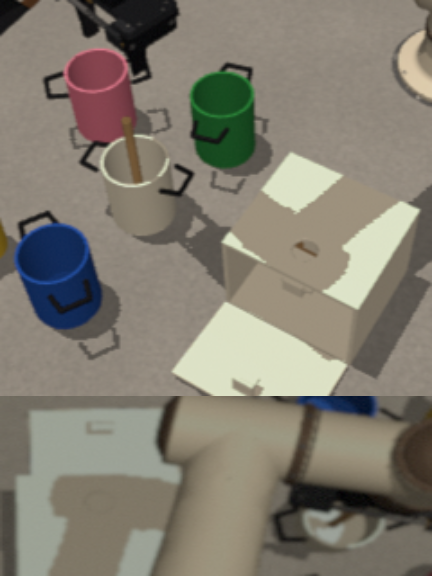

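The dowel is in the upright white pot (scene part (130,150)), and the flap lies open at (260,350). Let it settle briefly, then hand in.

Call:
apply_moves([
  {"grip": 1, "offset": [0, 0, 0], "spin": 0},
  {"grip": 1, "offset": [0, 0, 0], "spin": 0},
  {"grip": 1, "offset": [0, 0, 0], "spin": 0},
  {"grip": 1, "offset": [0, 0, 0], "spin": 0},
  {"grip": 1, "offset": [0, 0, 0], "spin": 0},
])

```text
time_s: 13.15
tcp_pos: [0.5336, -0.2875, 0.3516]
ee_rot: [[0.966, -0.26, 0.0], [-0.26, -0.966, -0.0], [0.0, 0.0, -1.0]]
wrist_force: [0.1, -0.3, -0.2]
gripper_width: 0.998
gripper_force: 0.0
```

```bash
python3 -c "
from station import r
print(r.finish_job())"
```

```text
the job is handed in; nothing more can be done
None
```

I handed the job in at about 13 s: the last pictures show the flap lying open and the dowel inside the upright white pot, with the arm clear of it, but the hand-in returned no verdict.

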